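# Hold a hinge leaf lined up for its pin

## Task

Pick up the loose hinge leaf that has one single knuckle in the middle, bring that knuckle in between the two knuckles of the leaf on the jamb block, square to them and with the holes in line so that the hinge pin could pass, then slide it along the hinge line until you feel it press lightly against the sprung bush of the longer knuckle. Finish while holding it there in the gripper, lightly pressed and steady, so that a colleague can put in the pin; do not let go, keep the pressure gentle, and leave the other leaf, the pin and everything else on the bench where they are.

Things in the scene. Friction and masses are not known exactly. Their poses are not given: they have to be found in the camera images.
- jamb: Jamb block, fixed to the bench: wood, 60 (x) x 120 (y) x 75 (z) mm, a brass hinge leaf 4 mm thick on its top. Origin: centre of its underside, z up. The pin line runs along its y axis, 45 mm from the origin towards -x (15 mm in front of the block's -x face), 70 mm above the bench, with a longer and a shorter knuckle on it. Stands left, middle or right on the bench, turned a little.
- jamb_line (a point): Point on the pin line midway between the fixed knuckles, 70 mm above the bench; axes as the jamb block, y along the line towards the longer knuckle. Knuckles: 18 mm outside diameter, 10 mm hole, the longer from y = 25 to 55 mm, the shorter from y = -39 to -25 mm. The 50 mm space between is open above, below and towards -x.
- long_end (a point): Centre of the longer knuckle's inner end face (y = 25 mm from jamb_line). Out of it a brass bush (16 mm outside diameter, 10 mm hole) stands 5 to 11 mm into the space, towards -y, set differently each time (not given). The bush is sprung: it yields up to 6 mm, pushing back with 1 N at first and 1 N more per mm, 7 N fully in.
- leaf: The loose leaf to hold, lying flat: wooden rail piece 60 (x) x 50 (y) x 24 (z) mm, on its top a brass leaf 40 mm wide (highest point 29 mm), one knuckle amid its +x side. Origin: centre of the rail's underside, x towards the knuckle, z up. Grip the bare wooden sides at y = +25 and -25 mm, 50 mm apart. 0.12 to 0.24 kg. Held in place its x axis points as the jamb block's.
- leaf_bore (a point): Centre of the hole of the loose leaf's single knuckle: 45 mm ahead (+x) of leaf's origin, 20 mm above its underside; same axes as the leaf. The knuckle lies along y, from y = -12 to +12 mm, 18 mm outside diameter, 10 mm hole.
- fork: Another loose leaf, not wanted: the same wooden rail piece and brass leaf, but with two knuckles, 12 mm long each, at the two corners of its +x side and none in the middle. Origin: centre of the rail's underside.
- pin: The steel hinge pin, 7 mm thick, about 100 mm long, with a 30 mm crossbar at one end, lying flat on the bench. Origin: below its middle, axis x.
- spool: Spool of solder wire, 44 mm wide, 36 mm high, upright. Origin: centre of its underside.
- flux: Small closed jar, 38 mm wide, 45 mm high. Origin: centre of its underside.
- cup: White paper cup, 72 mm wide, 85 mm high. Origin: centre of its underside.
- driver: Screwdriver, 170 mm long, lying. Origin: below its middle.
- pliers: Pliers with orange handles, about 140 mm long, lying, 16 mm high. Origin: on the bench under the middle.
- gauge: Aluminium block 50 x 30 x 12 mm. Origin: centre of its underside.
Mind the look-alikes: they are no part of the job. Leave any green look-alike of the leaf alone.

How it is judged:
On the way, in this order (a step that is already met when the one before it is completed fails the run):
1. the single-knuckle leaf is lifted clear of the bench in the gripper (height (world z) of leaf above 0.025 m and contact force between the fingers and leaf above 2 N), for 0.1 s.
2. its knuckle is between the two fixed knuckles, about on the pin line (x of leaf_bore in the frame of jamb_line between -0.007 and 0.007 m and z of leaf_bore in the frame of jamb_line between -0.007 and 0.007 m and y of leaf_bore in the frame of jamb_line between -0.016 and 0.016 m), for 0.1 s.
At the end, for the whole second after the job is handed in: Hole within 3.5 mm of the pin line across and in height, axes within 0.1 rad, leaf level within 0.15 rad; it bears on the longer knuckle's bush with 0.6 to 15 N, centre 0 to 16 mm from mid-gap towards it; fingers hold it, below 0.02 m/s; other leaf, pin and other things within 30 mm of their start (x of leaf_bore in the frame of jamb_line between -0.0035 and 0.0035 m and z of leaf_bore in the frame of jamb_line between -0.0035 and 0.0035 m and y of leaf_bore in the frame of jamb_line between 0 and 0.016 m and angle between the y axis of leaf and the y axis of jamb, either way round below 0.1 rad and angle between leaf's own z axis and vertical below 0.15 rad and contact force between leaf and jamb between 0.6 and 15 N and contact force between the fingers and leaf above 2 N and linear speed of leaf below 0.02 m/s and distance of each of fork, pin, spool, flux, cup, driver, pliers, gauge from where it was at the start of the episode below 0.03 m); the arm keeps its last pose, push and grip.
It fails at once if the leaf is forced against the jamb block with more than 30 N (contact force between leaf and jamb above 30 N).
It fails at once if the other leaf, the pin or another thing on the bench is moved by more than 30 mm (distance of any of fork, pin, spool, flux, cup, driver, pliers, gauge from where it was at the start of the episode above 0.03 m).
It also fails if it takes over 42 s, if anything falls off the work surface, if the arm or the gripper's body presses on something with over 40 N, if the wrist force passes 120 N, or if a joint passes its speed limit or range.

## Robot

A 7-joint arm with a two-finger parallel gripper is mounted at the origin on the work surface. World frame = base frame: x ahead of the robot, y to its left, z up, the work surface at z = 0. Lengths are in m, angles in rad, forces in N, time in s.
With the tool pointing down it reaches from about 0.4 to 0.875 m from the base axis. Payload 4.4 kg.
Tool frame: the origin (TCP) lies on the mounting face of the last link; the fingertips stand 173 mm ahead of it and the grasp point (between the pads) lies 155 mm ahead of it (arm.tip_reach is the z of the fingertips in the tool frame, in m); z points along the fingers, y is the line along which they close (so a half turn about z gives the same grasp; the last joint's range is limited). The gripper opens to 85 mm and grips with 20 to 120 N. Pads are 22 mm wide; open, the fingers measure 114 mm over their backs; the gripper's body (76 mm by 85 mm) begins 54 mm behind the grasp point. The pads swing forward as they close: fully open they stand 13 mm farther back than shut.
Start: joints at [1.086, 0.628, 0.038, 1.517, -0.027, 0.996, -0.02], TCP at [0.264, -0.594, 0.405] pointing down, gripper open.
Joint ranges: [-3.06, 3.06], [-0.37, 2.12], [-1.25, 1.32], [0.18, 2.47], [-1.1, 4.24], [0.23, 1.98], [-2.94, 2.94]. Speed limits (rad/s): [2.57, 2.57, 3.14, 3.14, 3.14, 3.14, 3.14].

## Interface

Orientations are given as a rotation vector (axis times angle).
In Python, from bench import arm, cams gives the robot as it stands. The module is installed in compiled form; this text tells all that it offers. Calls block until the motion is done:
- arm.move_ptp(position, orientation): joint-space move of the TCP to a pose.
- arm.line_to(position, frame=None, speed=0.15): straight line of the TCP; frame=None keeps the orientation; speed is the mean speed in m/s.
- arm.goto_joints(angles): joint-space move.
- arm.command_gripper(opening, force=None): finger opening in m; force is the grip in N (None keeps the last); returns when the fingers have stopped.
- arm.wait(seconds).
- arm.solve_ik(position, orientation): joint angles nearest the present ones, or None.
- arm.get_state(): the state.
- cams.read_camera(name): name is "side" or "top" or "wrist"; returns the picture (480x640x3 uint8, blue, green, red); there is no depth.
- cams.calibration(name): a dict with "mtx" (3x3 intrinsics, pixels), "R" (3x3) and "t" (3): a world point X has camera coordinates R X + t; the wrist camera has in their place "mount" (4x4, takes a point from camera to tool coordinates, whose origin is the TCP and whose axes are the flange's). Camera axes: x right, y down, z forward; pixel columns grow to the right and rows downward; lengths in m; the calibration is good to about 2 mm. The wrist camera is an equidistant fisheye: a pixel r from the principal point sees the ray r / f radians off the axis. A picture is of the moment at which its call begins: read the wrist's pose just before it. calibration takes no time and is no camera call.
A pose or a line that the arm cannot do raises arm.MotionError and nothing moves.
- arm.sign_off(): hands the job in; it is judged then, once.
The state is a dict: "t": time; "q": joint angles; "qvel": joint speeds; "tau": joint torques, N m; "eef_pos": TCP position; "tool_rot": TCP orientation; "contact_force": force on the tool from outside, world axes, zero at the start; "moment": the same for the moment, N m; "grip_width": finger opening in m; "gripper_force": force on a finger pad.
Only numpy, scipy, OpenCV 4.12 (cv2) and the standard library are available. Lean on these libraries where they do the work, as an engineer would, in place of code of your own. Each camera call takes 0.05 s, during which the arm holds its last target. There are 200 camera calls.

## Working session

There is one attempt and no reset: what is moved stays moved. The work goes in short steps, each a Python script; the robot and the scene stay as the last script left them, time stands still between calls to the robot, and variables do not carry over. Pictures are saved under pics/ and viewed, at most 10 in all, crops included, and the job is handed in when it is done.

```bash
mkdir -p pics
python3 - <<'E'
from bench import arm, cams
import cv2,numpy as np
np.set_printoptions(precision=4,suppress=True)
for n in ("top","side"):
    cv2.imwrite(f"pics/{n}0.png",cams.read_camera(n)); print(n,cams.calibration(n))
print(cams.calibration("wrist")); print(arm.get_state(), arm.tip_reach)
E
```

```text
top {'mtx': array([[484.5003,   0.    , 319.2556],
       [  0.    , 484.5003, 241.5207],
       [  0.    ,   0.    ,   1.    ]]), 'R': array([[-0.0228, -0.9995, -0.0232],
       [-0.9909,  0.0256, -0.1323],
       [ 0.1329,  0.02  , -0.9909]]), 't': array([0.0254, 0.6334, 1.0031])}
side {'mtx': array([[620.0017,   0.    , 318.6435],
       [  0.    , 620.0017, 231.6949],
       [  0.    ,   0.    ,   1.    ]]), 'R': array([[-0.7032, -0.7109,  0.0111],
       [-0.4805,  0.4637, -0.7444],
       [ 0.5241, -0.5288, -0.6676]]), 't': array([0.4392, 0.3565, 0.7833])}
{'mtx': array([[371.6483,   0.    , 320.3721],
       [  0.    , 371.6483, 243.7095],
       [  0.    ,   0.    ,   1.    ]]), 'mount': array([[ 0.0002, -0.9628, -0.2703,  0.0693],
       [ 1.    ,  0.0002, -0.0003,  0.001 ],
       [ 0.0003, -0.2703,  0.9628,  0.0308],
       [ 0.    ,  0.    ,  0.    ,  1.    ]])}
{'t': 0.1, 'q': array([ 1.0862,  0.6292,  0.0384,  1.5183, -0.027 ,  0.9963, -0.02  ]), 'qvel': array([-0.0026,  0.0005,  0.0004, -0.0018,  0.0008,  0.0013,  0.0007]), 'tau': array([  0.0012, -56.4535,   1.2296, -19.3973,   0.0112,   0.0055,
        -0.    ]), 'eef_pos': array([ 0.2643, -0.5936,  0.4039]), 'tool_rot': array([-3.0714, -0.6528,  0.0005]), 'contact_force': array([-0.0091,  0.2745,  0.4037]), 'moment': array([-0.0301,  0.0181,  0.0051]), 'gripper_force': 0.0, 'grip_width': 0.08532485081074025} 0.1734
```

View pics/top0.png

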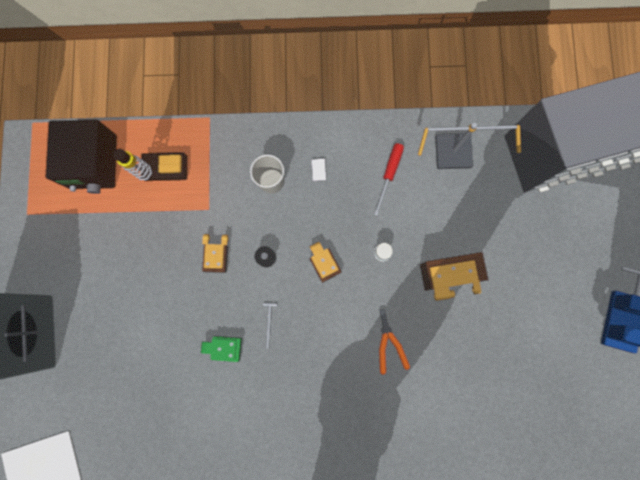

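View pics/side0.png

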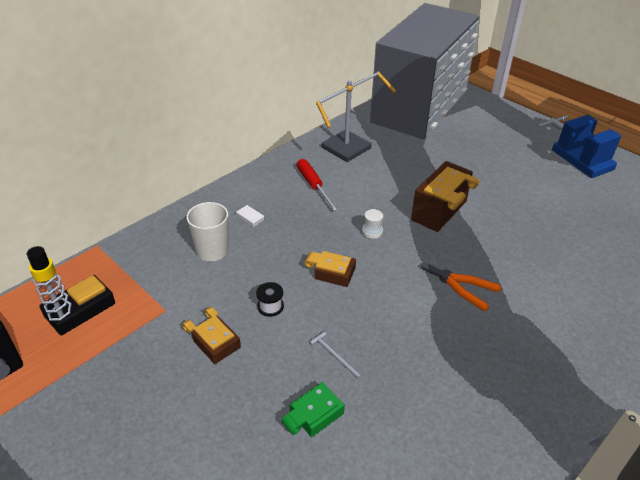

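The only wanted candidate is the brass single-knuckle leaf at top (323,262). The look-alikes are the fork at (214,254) and the green leaf at (222,348). The jamb is at (455,275).

Run:
```python
import cv2,numpy as np
t=cv2.imread("pics/top0.png");s=cv2.imread("pics/side0.png")
def c(im,x,y,w,h,W,H): return cv2.resize(im[y:y+h,x:x+w],(W,H),interpolation=cv2.INTER_CUBIC)
a=np.hstack([c(t,300,232,50,50,400,300*4//3)[:300] if 0 else c(t,296,235,56,42,400,300),c(t,414,245,80,60,400,300)])
b=np.hstack([c(s,298,240,64,48,400,300),c(s,402,155,80,60,400,300)])
cv2.imwrite("pics/m.png",np.vstack([a,b]))
```

```text
(no output)
```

View pics/m.png

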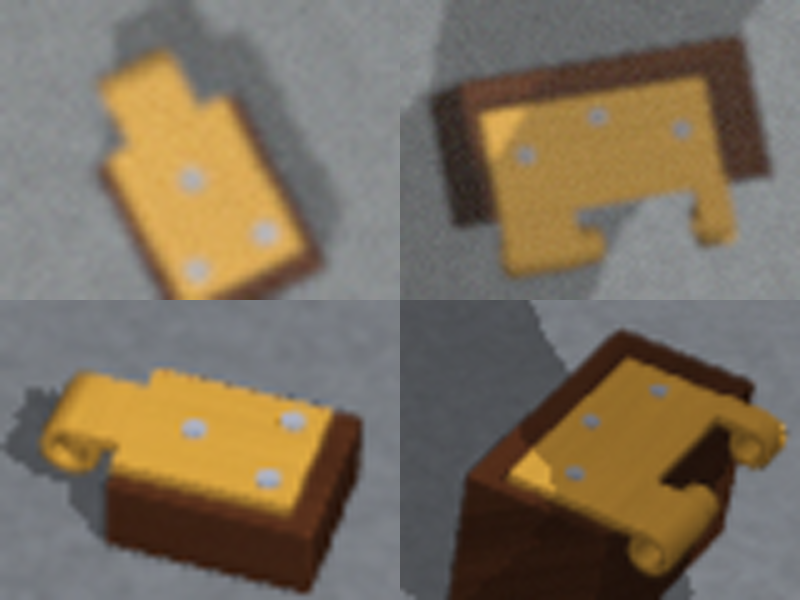

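```bash
cat > h.py <<'E'
from bench import arm, cams
import cv2,numpy as np
from scipy.optimize import least_squares
from scipy.spatial.transform import Rotation as Ro
np.set_printoptions(precision=4,suppress=True)
C={n:cams.calibration(n) for n in ("top","side","wrist")}
def proj(n,X,pose=None):
    X=np.atleast_2d(X)
    c=C[n];K=c["mtx"]
    if n!="wrist": x=X@c["R"].T+c["t"]; x=x/x[:,2:]; return (x@K.T)[:,:2]
    p,rv=pose; tool=(X-p)@Ro.from_rotvec(rv).as_matrix()
    M=c["mount"]; x=(tool-M[:3,3])@M[:3,:3]
    r=np.linalg.norm(x[:,:2],axis=1); th=np.arctan2(r,x[:,2])
    return np.c_[K[0,0]*th*x[:,0]/r+K[0,2],K[1,1]*th*x[:,1]/r+K[1,2]]
def world(P,L,z0=0):
    L=np.array(L)/1000.;c,s=np.cos(P[2]),np.sin(P[2])
    return np.c_[P[0]+c*L[:,0]-s*L[:,1],P[1]+s*L[:,0]+c*L[:,1],L[:,2]+z0]
def fit(obs,g,free_z=False):  # obs: list of (cam,pose,local mm pts,pixels)
    f=lambda P:np.concatenate([(proj(n,world(P,L,P[3] if free_z else 0),po)-np.array(px)).ravel() for n,po,L,px in obs])
    r=least_squares(f,list(g)+([0.] if free_z else []),loss="soft_l1"); return r.x,f(r.x).reshape(-1,2)
def yawrot(a,flip=False): # tool down, tool x at yaw a
    return (Ro.from_euler('z',a)*Ro.from_euler('x',np.pi)).as_rotvec()
def snap(name):
    s=arm.get_state();im=cams.read_camera("wrist");cv2.imwrite(f"pics/{name}.png",im)
    po=(s["eef_pos"],s["tool_rot"]);print(name,"t",s["t"],repr(po));np.savez(f"pics/{name}.npz",p=po[0],r=po[1])
E
python3 - <<'E'
from h import *
J=[("top",None,[(30,-60,75),(30,60,75),(-30,-60,75)],[(482.4,252.6),(426.4,262),(488.4,280)]),
("side",None,[(30,60,75),(30,-60,75),(-30,-60,75)],[(416,190),(446.4,161),(472.4,172)])]
L=[("top",None,[(-30,-25,0),(30,-25,24),(30,25,24),(52,-12,26),(52,12,26)],[(341.5,271.7),(329.2,248.7),(309.7,258.8),(319.1,242),(309.7,247.6)]),
("side",None,[(-30,25,0),(30,25,0),(-30,-25,24)],[(347.3,286.7),(315.3,279.2),(355.6,258.9)])]
for o,g in((J,(.6,-.25,.0)),(L,(.6,0,.4))):
    P,r=fit(o,g);print(P,r)
    h=np.array([P[0],P[1],.36])
    for f in(0,np.pi): print(f,arm.solve_ik(h,yawrot(P[2]+f)))
print(Ro.from_rotvec(arm.get_state()["tool_rot"]).as_matrix()[:,0])
E
```

```text
[ 0.5609 -0.273   0.1506] [[ 0.1532 -0.9419]
 [-0.9913 -0.2434]
 [ 0.5222  0.2841]
 [-0.3411  0.7664]
 [-0.0711 -0.1439]
 [ 1.7156 -0.0769]]
0 [ 0.3447  0.6409  0.1037  1.6434 -0.0816  0.8616 -0.9391]
3.141592653589793 [ 0.8169  0.7277 -0.7013  1.6283  0.5398  0.9882  1.6572]
[ 0.5845 -0.0025  0.4788] [[ 0.6702  0.509 ]
 [-0.0959 -1.2271]
 [-0.616  -0.3576]
 [-0.0424 -0.5146]
 [-0.2494 -0.8619]
 [ 0.9115  1.1762]
 [-0.2357  0.6526]
 [ 0.9946 -0.2969]]
0 [-0.022   0.5857 -0.0336  1.753   0.0258  0.8033 -1.1599]
3.141592653589793 [ 0.5623  0.8067 -1.0606  1.7358  0.7898  1.0911  1.2856]
[0.9136 0.4067 0.    ]
```

Run:
```python
from h import *
P=[.5609,-.273,.1506]; w=world(P,[(-80,0,330)])[0]
arm.move_ptp(w,yawrot(P[2])); arm.wait(.2); snap("wj")
P=[.5845,-.0025,.4788]
arm.move_ptp([P[0],P[1],.30],yawrot(P[2])); arm.wait(.2); snap("wl")
for n in("wj","wl"):
    im=cv2.imread(f"pics/{n}.png"); 
a=cv2.imread("pics/wj.png");b=cv2.imread("pics/wl.png")
cv2.imwrite("pics/wj2.png",cv2.resize(a[90:390,120:520],(800,600),interpolation=cv2.INTER_CUBIC))
cv2.imwrite("pics/wl2.png",cv2.resize(b[90:390,120:520],(800,600),interpolation=cv2.INTER_CUBIC))
```

```text
wj t 1.7333 (array([ 0.4814, -0.2862,  0.3302]), array([3.1323, 0.2331, 0.0003]))
wl t 3.1417 (array([ 0.5844, -0.0044,  0.3002]), array([ 3.0523,  0.74  , -0.    ]))
```

View pics/wj2.png

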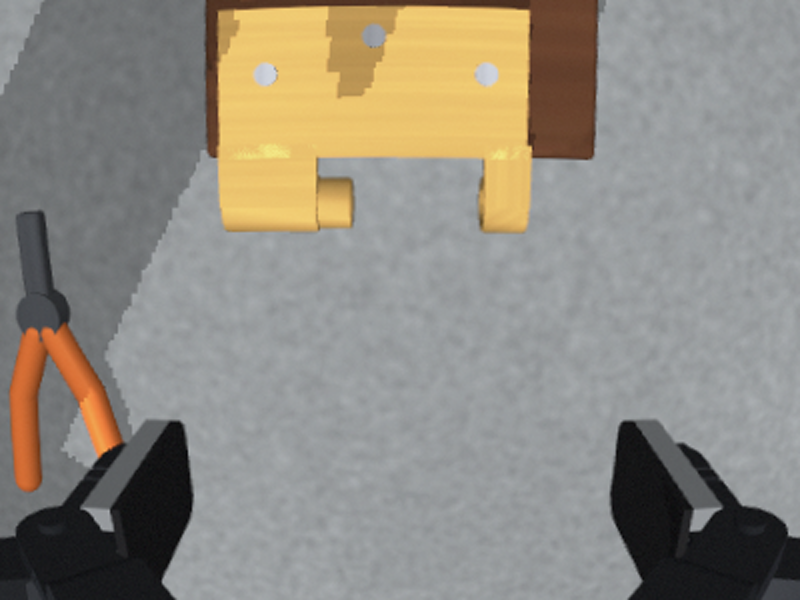

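View pics/wl2.png

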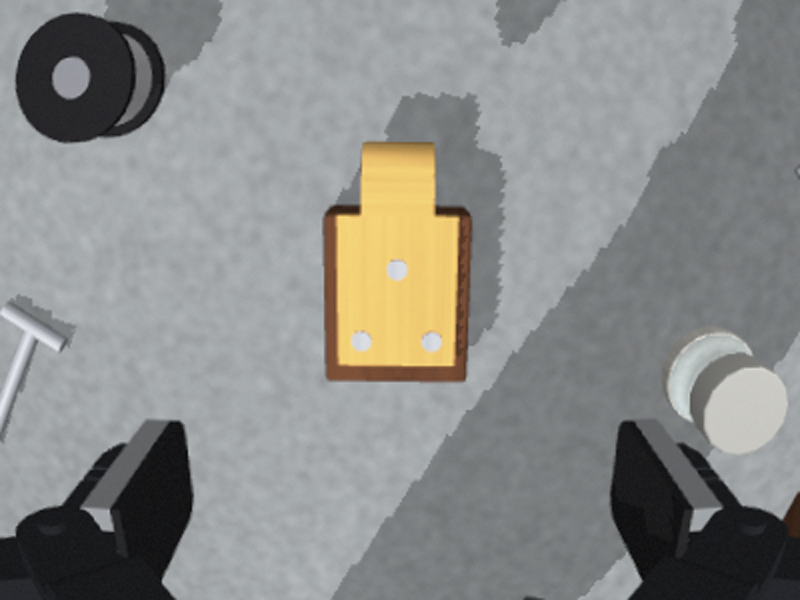

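Jamb view (crop px): bush end at about (353,205), long knuckle's inner end at 318, short one's inner end at 483, and the knuckle front edge at row 231. The bush therefore stands out about 10.5 mm. The leaf is clear of obstacles: rail corners (326,380), (466,380), (325,214), (470,214), and the knuckle tip spans 362–435 at row 143.

```bash
cat >> h.py <<'E'
def pose(n): d=np.load(f"pics/{n}.npz"); return d["p"],d["r"]
def un(l): return [(x/2+120,y/2+90) for x,y in l]
E
python3 - <<'E'
from h import *
J=[("wrist",pose("wj"),[(-30,-60,75),(-30,60,75),(-53.9,25,71.3),(-53.9,-25,71.3),(-53.9,-39,71.3)],un([(595,159),(207,158),(318,231),(483,232),(530,232)]))]
L=[("wrist",pose("wl"),[(-30,25,24),(-30,-25,24),(30,25,24),(30,-25,24),(54,12,19.3),(54,-12,19.3)],un([(326,380),(466,380),(325,214),(470,214),(362,143),(435,143)]))]
for o,g in((J,(.56,-.273,.15)),(L,(.5845,-.0025,.479))):
    for z in(0,1): P,r=fit(o,g,z);print(P,'\n',r.T)
    P,_=fit(o,g)
    if g[1]<-.1: print("bush",[ (y,un([(353,205)]),proj("wrist",world(P,[(-45,y,78)]),pose("wj"))) for y in(19,16,14,12)])
E
```

```text
[ 0.5645 -0.2753  0.1467] 
 [[ 0.9802 -0.1727  1.7814 -0.5849 -2.0016]
 [ 0.0258  0.0953  0.0858 -0.2496  0.004 ]]
[ 0.5645 -0.2753  0.1467  0.0005] 
 [[ 1.2171 -0.3526  1.7233 -0.471  -1.8423]
 [-0.0121  0.0475  0.1166 -0.2151  0.0401]]
bush [(19, [(296.5, 192.5)], array([[289.2741, 192.8782]])), (16, [(296.5, 192.5)], array([[294.2511, 192.8532]])), (14, [(296.5, 192.5)], array([[297.5743, 192.8399]])), (12, [(296.5, 192.5)], array([[300.9012, 192.8293]]))]
[ 0.5867 -0.0031  0.4669] 
 [[-0.0706  0.3177 -1.1399  1.2195  0.1597 -0.4414]
 [ 0.8355  1.4407 -0.2834  0.3495 -1.0363 -0.7351]]
[ 0.5861 -0.0034  0.4682 -0.0042] 
 [[ 0.5541 -0.1575 -0.5567  0.5439  0.3622 -0.8407]
 [-0.3027  0.2082 -0.0835  0.4435 -0.2547 -0.0053]]
```

Run:
```python
from h import *
P=[.5865,-.0032,.467]; r=yawrot(P[2])
arm.line_to([P[0],P[1],.30],r,speed=.2)
print(arm.get_state()["eef_pos"])
arm.line_to([P[0],P[1],.176],speed=.1); s=arm.get_state();print(s["t"],s["eef_pos"],s["contact_force"],arm.tip_reach)
arm.command_gripper(0.04,40); arm.wait(.2)
s=arm.get_state();print(s["t"],s["eef_pos"],s["contact_force"],s["grip_width"],s["gripper_force"],arm.tip_reach)
arm.line_to([P[0],P[1],.30],speed=.12); arm.wait(.2)
s=arm.get_state();print(s["t"],s["eef_pos"],s["contact_force"],s["grip_width"],s["gripper_force"])
J=[.5645,-.2753,.1467]
w=world(J,[(-90,-5,176+50+45)])[0]
arm.move_ptp(w,yawrot(J[2])); arm.wait(.3)
s=arm.get_state();print(w,s["t"],s["eef_pos"],s["contact_force"],s["moment"],s["gripper_force"],s["tool_rot"],yawrot(J[2]))
snap("wp")
a=cv2.imread("pics/wp.png")
cv2.imwrite("pics/wp2.png",cv2.resize(a[90:390,120:520],(800,600),interpolation=cv2.INTER_CUBIC))
```

```text
[ 0.5867 -0.0035  0.3   ]
4.8333 [ 0.5868 -0.0032  0.1767] [-0.0725  0.0896  0.0506] 0.1734
5.4583 [ 0.5866 -0.0031  0.1765] [-1.1091  0.1073  5.5504] 0.04923974479099842 42.890803813934326 0.1734
6.8417 [ 0.5863 -0.0032  0.2993] [ 0.2929 -0.1017 -2.2982] 0.04916525731532002 42.09666967391968
[ 0.4762 -0.2934  0.271 ] 8.3333 [ 0.4768 -0.2925  0.2711] [-0.0933  0.0128 -1.799 ] [ 0.0423 -0.0163  0.0035] 42.05537438392639 [-3.1328 -0.2332 -0.0005] [3.1331 0.2302 0.    ]
wp t 8.3333 (array([ 0.4768, -0.2925,  0.2711]), array([-3.1328, -0.2332, -0.0005]))
```

View pics/wp2.png

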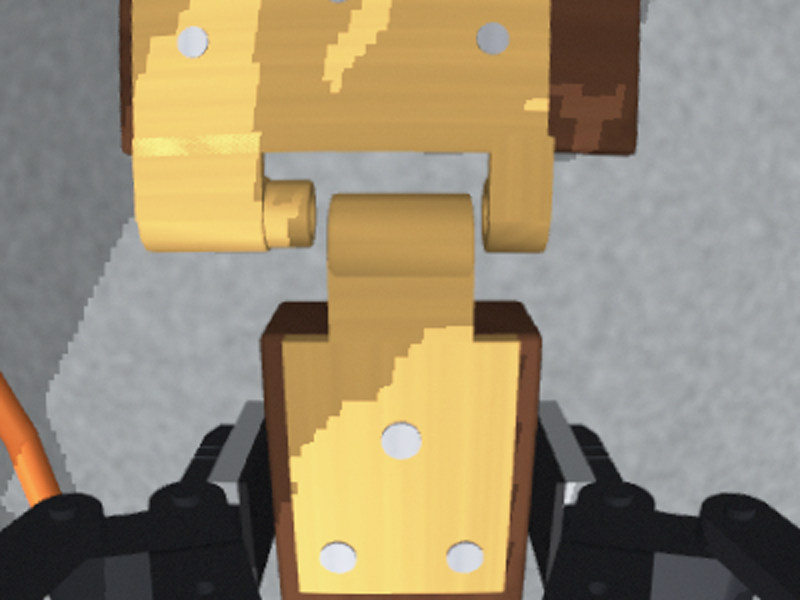

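Close view: held knuckle tip at row 194 (cols 329–472). The jamb's inner ends are at cols 265 and 487, row 251, and the bush end is at col 315. The leaf is held square and sits centrally above the gap.

Run:
```python
from h import *
p=pose("wp")
J=[("wrist",p,[(-30,-60,75),(-53.9,25,71.3),(-53.9,-25,71.3),(-53.9,-39,71.3),(-53.9,55,71.3)],un([(636,155),(265,251),(487,251),(548,251),(143,250)]))]
L=[("wrist",p,[(53.8,12,18.3),(53.8,-12,18.3),(30,25,24),(30,-25,24),(30,25,0),(30,-25,0)],un([(329,194),(472,194),(263,338),(541,338),(278,303),(524,303)]))]
for z in(0,1):
  Pj,r=fit(J,(.5645,-.2753,.1467),z);print(Pj,'\n',r.T)
Pj=Pj[:3] if 0 else fit(J,(.5645,-.2753,.1467))[0]
f=lambda z:(lambda P,r:(P,r))(*fit([( "wrist",p,[(a,b,c+z) for a,b,c in L[0][2]],L[0][3])],(.4768,-.2925,.147)))
for z in (92,95,98): P,r=f(z);print(z,P,(r**2).sum(),r.T)
P,_=f(95)
d=world(P,[(45,0,0)])[0,:2]-Pj[:2]; c,s=np.cos(Pj[2]),np.sin(Pj[2])
print("bore in jamb xy",c*d[0]+s*d[1]+.045,-s*d[0]+c*d[1], "dyaw",P[2]-Pj[2])
d=p[0][:2]-P[:2];c,s=np.cos(P[2]),np.sin(P[2]);print("tool in leaf",c*d[0]+s*d[1],-s*d[0]+c*d[1])
print("bush",proj("wrist",world(Pj,[(-45,y,78) for y in(18,16,15,14,13)]),p)[:,0],un([(315,0)]))
```

```text
[ 0.5649 -0.2741  0.1422] 
 [[ 0.3653  1.2363 -2.6603 -3.6142  1.8709]
 [-0.1838 -0.5835 -0.0824  0.3357  0.3405]]
[ 0.5656 -0.2744  0.141   0.0034] 
 [[ 3.4756  0.6383 -1.0962 -1.4973  0.1439]
 [-0.749  -0.4956  0.156   0.6247  0.3673]]
92 [ 0.4762 -0.2935  0.1498] 23.59132552466837 [[ 2.1483 -1.2059 -1.0143  0.5795  1.7963 -1.3009]
 [ 2.2246  2.1623 -0.4491 -0.5779 -0.6775 -0.7873]]
95 [ 0.477  -0.2932  0.1496] 17.42211189703129 [[ 0.9955 -0.7148 -3.0287  1.9132  0.2863 -0.3744]
 [ 0.9222  0.8723 -0.0987 -0.1871 -0.7372 -0.8155]]
98 [ 0.4777 -0.2931  0.1494] 39.19903307519382 [[ 0.0492  0.0498 -4.8559  3.5485 -1.0485  0.7974]
 [-0.0392 -0.0832  0.6627  0.5913 -0.4617 -0.5263]]
bore in jamb xy 0.00022856935543306978 -0.006156055542423921 dyaw 0.007321550459367526
tool in leaf -4.872901189098734e-05 0.0007420304965667264
bush [265.9797 270.4323 272.664  274.8991 277.1376] [(277.5, 90.0)]
```

Run:
```python
from h import *
s=arm.get_state();w=s["eef_pos"].copy(); w[2]=.2265
try:
    for z in(.245,.2265):
        w[2]=z; arm.line_to(w,yawrot(.1467),speed=.05); s=arm.get_state(); print(s["t"],s["eef_pos"],s["contact_force"])
except arm.MotionError as e: print(e)
arm.wait(.4)
s=arm.get_state();print(s["t"],s["eef_pos"],s["contact_force"],s["moment"],s["tool_rot"]); f0=s["contact_force"]
u=np.array([-np.sin(.1467),np.cos(.1467),0]); v=np.array([u[1],-u[0],0])
for i in range(1,18):
    arm.line_to(w+u*.001*i,speed=.02); arm.wait(.15); s=arm.get_state()
    f=s["contact_force"]-f0
    print(i,s["t"],(s["eef_pos"]-w)@u*1e3,(s["eef_pos"]-w)@v*1e3,"fy",f@u,"fx",f@v,"fz",f[2])
    if f@u<-2.2 or np.linalg.norm(f)>8: break
snap("we")
a=cv2.imread("pics/we.png")
cv2.imwrite("pics/we2.png",cv2.resize(a[90:390,120:520],(800,600),interpolation=cv2.INTER_CUBIC))
cv2.imwrite("pics/side1.png",cams.read_camera("side"))
```

```text
9.05 [ 0.4766 -0.2928  0.2448] [ 0.0121 -0.3468 -2.2256]
9.5667 [ 0.4765 -0.2927  0.2261] [ 1.0004  0.3651 -0.9214]
9.9667 [ 0.4767 -0.2928  0.2267] [-0.5297  0.5764 -1.5193] [-0.0326 -0.0416  0.0034] [3.133  0.2302 0.0004]
1 10.3667 0.9809427626888997 -0.0061982466764144255 fy -0.8465729561003938 fx 0.4413924806993386 fz -0.2051237689041785
2 10.7667 1.9981945181183767 0.0022546567572668446 fy -0.4821439370174312 fx 0.20658931514657558 fz -0.6556877171759368
3 11.1667 2.996389322738159 0.0221698085761278 fy -2.2344608863529314 fx 0.689417498626144 fz -0.7940577623780221
we t 11.1667 (array([ 0.4762, -0.2898,  0.2265]), array([3.1331, 0.2303, 0.0001]))
```

View pics/we2.png

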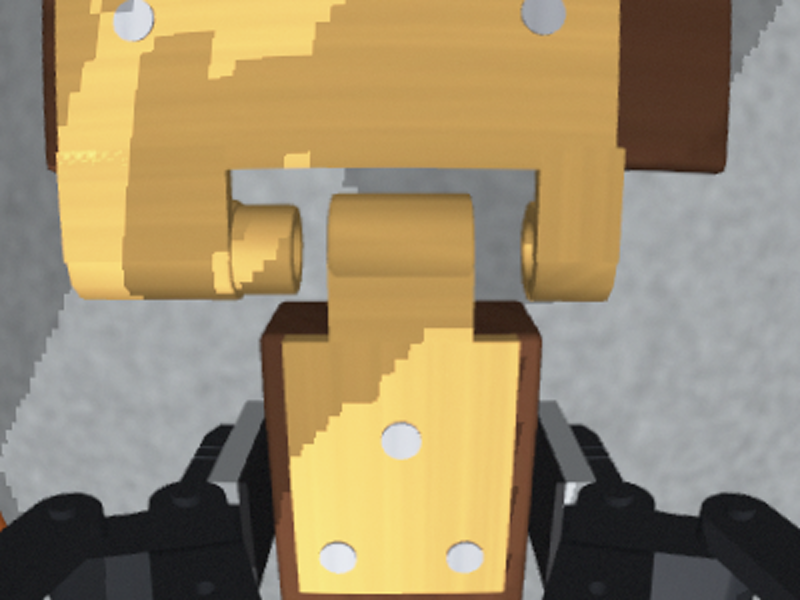

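Not in contact yet: the bush end at col 302 and the knuckle at col 329 leave about 4.5 mm. The -2 N reading was sensor noise, so I'll average the readings as I continue. Leaf x is about +0.9 mm, so I'll nudge it slightly.

Run:
```python
from h import *
u=np.array([-np.sin(.1467),np.cos(.1467),0]); v=np.array([u[1],-u[0],0])
def F(n=12):
    a=[]
    for _ in range(n): arm.wait(.03);a.append(arm.get_state()["contact_force"])
    return np.mean(a,0),np.std(a,0)
w=np.array([.4766,-.2928,.2265])-v*.0006
arm.line_to(w+u*.003,speed=.02);arm.wait(.2); f0,sd=F(20);print(f0,sd)
for i in np.arange(5,14,1.):
    arm.line_to(w+u*.001*i,speed=.02); arm.wait(.1); f=F()[0]-f0; s=arm.get_state()
    print(i,s["t"],(s["eef_pos"]-w)@u*1e3,(s["eef_pos"]-w)@v*1e3,"fy",f@u,"fx",f@v,"fz",f[2])
    if f@u<-2.6: break
snap("wf")
a=cv2.imread("pics/wf.png"); b=cams.read_camera("side")
cv2.imwrite("pics/f.png",np.hstack([cv2.resize(a[130:290,200:440][:, :],(480,320),interpolation=cv2.INTER_CUBIC),cv2.resize(b[150:214,420:484],(320,320),interpolation=cv2.INTER_CUBIC)]))
```

```text
[ 0.0685  0.05   -2.0521] [0.4005 0.4095 0.5927]
5.0 13.1333 4.982111868736589 -0.011067772627105921 fy -0.25988580567142494 fx -0.23913674680220146 fz -0.17403007343986543
6.0 13.8833 5.99617568203133 0.00015041970247498237 fy 0.0028735608844904195 fx -0.11528406533898669 fz 0.008378887662133572
7.0 14.6333 6.98610351754432 0.01684167459253652 fy 0.10747631976008858 fx -0.16169331318290595 fz -0.1560291663125999
8.0 15.3833 7.9851555180797895 -0.019020527339589217 fy -0.1799281544468707 fx -0.1845477682877336 fz -0.04592630857195079
9.0 16.1333 8.915341808774391 -0.043523869567483914 fy -0.40076829888040527 fx -0.14395356862539985 fz 0.0816004017542118
10.0 16.8833 9.913528312036496 -0.011136460269912657 fy -1.8156693580837848 fx -0.4320318330908928 fz 0.155264114197047
11.0 17.6333 10.925471256937362 -0.01365178990146197 fy -2.8569058803629646 fx -0.568334351607324 fz -0.029531407858948366
wf t 17.6333 (array([ 0.4744, -0.2821,  0.2265]), array([3.1331, 0.23  , 0.0001]))
```

View pics/f.png

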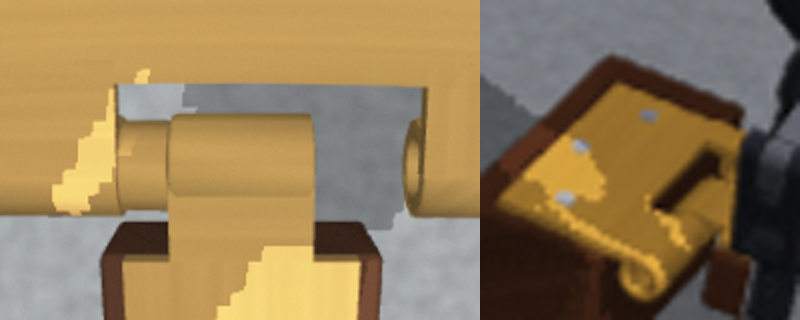

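Contact is clear: a clean spring slope from about 9.3 mm, with 2.9 N now. One subpixel check of the height follows, comparing apparent knuckle widths between the bench view (known height) and now.

Run:
```python
from h import *
from scipy.optimize import brentq
def edge(n,px,rng=7):  # subpixel column of brass/non-brass edge near px, saturation half level
    im=cv2.imread(f"pics/{n}.png").astype(float); r=(im[:,:,2]-im[:,:,0])/(im.sum(2)+1)
    x0,y0=px; y=int(round(y0)); row=r[y-1:y+2].mean(0); a=int(round(x0))-rng; seg=row[a:a+2*rng+1]
    g=np.abs(np.diff(seg)); k=np.argmax(g); sl=slice(max(k-1,0),k+2); return a+.5+(g[sl]*np.arange(len(g))[sl]).sum()/g[sl].sum()
def meas(n,P,pts,z0):
    po=pose(n); pr=proj("wrist",world(P,pts,z0/1000),po)
    e=[edge(n,q) for q in pr]; w=e[1]-e[0]
    g=lambda z:np.diff(proj("wrist",world(P,pts,z/1000),po)[:,0])[0]-w
    return pr.round(1).tolist(),np.round(e,2),"z by width - nominal",brentq(g,z0-40,z0+40)-z0
po=pose("wf"); yaw=.147; Ph=[po[0][0],po[0][1],yaw]
for x,z in((42,28.5),(45,29),(48,28.5)):
    print("leaf bench",meas("wl",[.5867,-.0032,.467],[(x,12,z),(x,-12,z)],0))
    for n in("wp","we","wf"):
        q=pose(n);print("leaf held",n,meas(n,[q[0][0],q[0][1],yaw],[(x,12,z),(x,-12,z)],(q[0][2]-.1765)*1000))
for n in("wj","wp","we","wf"):
  for x in (-36,-34,-33):
    print("jamb gap",n,x,meas(n,[.5649,-.2747,.1467],[(x,25,79),(x,-25,79)],0))
```

```text
leaf bench ([[301.0, 180.1], [338.0, 180.4]], array([299.69, 337.17]), 'z by width - nominal', 3.2012147668415527)
leaf held wp ([[281.5, 227.8], [355.4, 227.9]], array([283.29, 356.62]), 'z by width - nominal', np.float64(-0.9180364283843971))
leaf held we ([[281.2, 227.8], [355.1, 227.7]], array([283.3 , 356.81]), 'z by width - nominal', np.float64(-0.6274839523241553))
leaf held wf ([[281.2, 227.8], [355.0, 227.7]], array([274.91, 357.04]), 'z by width - nominal', np.float64(12.580470553405611))
leaf bench ([[301.0, 175.6], [338.1, 175.9]], array([299.86, 337.27]), 'z by width - nominal', 1.7445063896369613)
leaf held wp ([[281.2, 219.1], [355.8, 219.2]], array([283.17, 356.8 ]), 'z by width - nominal', np.float64(-1.639235574455185))
leaf held we ([[280.8, 219.0], [355.4, 219.0]], array([283.17, 356.94]), 'z by width - nominal', np.float64(-1.4146725539569474))
leaf held wf ([[280.8, 219.1], [355.4, 219.0]], array([278.73, 356.94]), 'z by width - nominal', np.float64(5.669429133286428))
leaf bench ([[301.0, 170.9], [338.1, 171.2]], array([300.08, 337.23]), 'z by width - nominal',
[... 1147 characters left out ...]
[234.3, 192.2], [390.3, 192.0]], array([240.07, 383.91]), 'z by width - nominal', -10.378150439967001)
jamb gap we -34 ([[234.0, 186.1], [390.5, 185.8]], array([235.2 , 387.28]), 'z by width - nominal', -3.49432368292051)
jamb gap we -33 ([[233.9, 183.0], [390.6, 182.7]], array([234.96, 387.27]), 'z by width - nominal', -3.478972194844242)
jamb gap wf -36 ([[258.2, 189.7], [414.1, 190.4]], array([262.21, 407.97]), 'z by width - nominal', -8.570889798774667)
jamb gap wf -34 ([[258.0, 183.5], [414.4, 184.2]], array([258.35, 410.4 ]), 'z by width - nominal', -3.46671329798102)
jamb gap wf -33 ([[257.9, 180.4], [414.5, 181.1]], array([257.88, 410.59]), 'z by width - nominal', -3.089265506574114)
```

Run:
```python
from h import *
u=np.array([-np.sin(.1467),np.cos(.1467),0]); v=np.array([u[1],-u[0],0])
w=np.array([.4766,-.2928,.2265])-v*.0006+u*.0113; w[2]+=.0007
arm.line_to(w,speed=.01); arm.wait(.5)
a=[]
for _ in range(20): arm.wait(.03);a.append(arm.get_state()["contact_force"])
s=arm.get_state();f=np.mean(a,0)-[.0685,.05,-2.0521]
print(s["t"],s["eef_pos"],f@u,f@v,f[2],s["gripper_force"],s["grip_width"])
if -6<f@u<-1.8: print(arm.sign_off())
```

```text
19.15 [ 0.4744 -0.2817  0.2272] -3.5752251021603976 -0.1466421915471295 -0.820749234317363 41.98104679584503 0.049127073020265775
the job is handed in; nothing more can be done
None
```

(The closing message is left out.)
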